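Square a sole mould in the corner jig and load it into the press

ROBOT

A 7-joint arm with a two-finger parallel gripper is mounted at the origin on the work surface. World frame = base frame: x ahead of the robot, y to its left, z up, the work surface at z = 0. Lengths are in mm, angles in rad, forces in N, time in s.
With the tool pointing down it reaches from about 350 to 900 mm from the base axis. Payload 7.2 kg.
Tool frame: the origin (TCP) lies midway between the tips of the shut fingers; the grasp point (between the pads) lies 19 mm behind it (r.grasp_offset is the distance from the TCP to the grasp point, in mm); z points along the fingers, y is the line along which they close (so a half turn about z gives the same grasp; the last joint's range is limited). The gripper opens to 88 mm and grips with 3 to 60 N. Pads are 20 mm wide; open, the fingers measure 115 mm over their backs; the gripper's body (75 mm by 178 mm) begins 61 mm behind the grasp point.
Start: joints at [1.037, 0.411, -0.013, 1.596, 0.006, 1.134, -0.082], TCP at [280.7, -558.423, 222.653] pointing down, gripper open.
Joint ranges: [-2.95, 2.95], [-0.29, 1.99], [-1.47, 1.44], [0.14, 2.54], [-1.03, 4.17], [0.13, 1.85], [-2.86, 2.86]. Speed limits (rad/s): [2.39, 2.39, 3.01, 3.01, 3.14, 3.14, 3.14].

INTERFACE

Orientations are given as [roll, pitch, yaw] about the fixed x, y, z axes, in that order (R = Rz(yaw) Ry(pitch) Rx(roll)).
In Python, from workcell import r gives the robot as it stands.
- The arm moves only by the tool play_rows, never from a script. Its argument "targets" is a list of rows, each a list of 2 entries, a list of its own where there are three numbers: the shift along the world's x, y, z in mm, then the turn about the world's z in degrees. A call has 1 to 10 rows; each row shifts and turns the commanded pose from where the row before left it; what a row does not reach is not made up. A row lasts 1/10 s, in which the tool goes at most 50 mm and 8.59 degrees, less where a joint would pass 70% of its speed; a pose out of reach is approached as far as the arm can. A call is refused whole if a number of a shift passes 50 or a number of a turn 8.59, either way. A call with a gripper value outside its range is refused whole. "grip" is the finger opening in mm, from 0 to 87.8, set as the call begins (left out, the last holds). The fingers move at their own pace and stop on an object; "newtons" is the grip in N (left out, the last holds). Time passes only in rows, so rows that do not move let the fingers close. It gives the time, the measured TCP pose, the force, the opening and the grip force at its end, in the units of the state.
- r.get_obs(): the state, without advancing time (a new reading comes with each control period).
- r.read_camera(name): name is "scene" or "top" or "wrist"; returns a dict with "img" (420x560x3 uint8, blue, green, red), "camera_matrix" (3x3 intrinsics, pixels), "D" ([k1, k2, p1, p2, k3] as OpenCV has them; the pictures are not rectified), "rvec" (rotation vector, rad) and "tvec" (3), from world to camera coordinates, as OpenCV has them; the wrist camera has in their place "mount" (4x4, takes a point from camera to tool coordinates, whose origin is the TCP and whose axes are the flange's). Camera axes: x right, y down, z forward; pixel columns grow to the right and rows downward; lengths in mm; the calibration is good to about 2 mm. A picture is of the moment at which its call begins: read the wrist's pose just before it. There is no depth.
- r.job_done(): hands the job in; it is judged then, once.
The state is a dict: "time": time; "q": joint angles; "joint_velocities": joint speeds; "joint_torque": joint torques, N m; "ee_pos": TCP position; "tool_rot": TCP orientation; "wrist_force": force on the tool from outside, world axes, zero at the start; "ft_torque": the same for the moment, N m; "finger_gap": opening from 0.0 (shut) to 1.0 (fully open); "grasp_force": force on a finger pad.
Only numpy, scipy, OpenCV 4.12 (cv2) and the standard library are available. Lean on these libraries where they do the work, as an engineer would, in place of code of your own. Each camera call takes 0.05 s, during which the arm holds its last target. There are 200 camera calls.

TASK

Push the sole mould, lying askew on the corner jig, snugly and squarely against both yellow fences. Then pick it up by its round knob without losing that alignment, set it down flat inside the rim of the press's sliding tray, and push the tray all the way home under the press head. Be gentle with the jig and the press (no blows, no hard shoving or dropping) and leave the other things on the bench where they are.

Things in the scene. Friction and masses are not known exactly. Their poses are not given: they have to be found in the camera images.
- jig: Corner jig, fixed: dark steel base plate 240 (x) x 260 (y) x 6 mm, origin at the centre of its underside, with two yellow fences 14 mm high, 16 mm thick on top. The far fence runs along y from -116 to +130 mm, inner face at x = +85 mm. The right fence runs along x from -100 mm to the far fence, inner face at y = -100 mm. Yaw varies within 0.2 rad
- fence_corner (a point): The jig's inner corner, where the two fence faces meet at the top of the base plate (6 mm above the bench); axes as the jig's. Squared, the mould has its +x long side along the far fence and its -y short side along the right fence: its centre is then at x = -45, y = +75 mm from this corner, in the jig's axes
- mould_centre (a point): Centre of the loose sole mould, on its knob's axis 30 mm above its underside. Aluminium plate 90 (x) x 150 (y) x 12 mm; on it a green sole relief 8 mm high (within 31 mm of its y axis, heel to -y) and in the middle a round upright black knob, diameter 30 mm, top 60 mm above the underside. 0.3 to 0.6 kg; slides on the smooth jig at about 1 to 2 N. Starts 20 to 60 mm short of the squared place each way, turned up to 0.3 rad
- press: Grey bench press, fixed. Origin on the bench below the tray's centre when the tray is fully out; the tray slides along the press's +y. Base plate 150 mm wide (x), 14 mm high, from y = -100 to +360 mm. Above it the press head, 170 mm wide, its front face at y = +115 mm, underside 110 mm and top 240 mm above the bench. Yaw varies within about 0.12 rad
- tray (a joint): Slide of the press's tray: 0 = fully out (towards the press's -y), 0.14 m = home, its end stop. It starts 0 to 0.03 m in. About 3 N of friction, more when moved fast or loaded; it stays where it is left
- tray_floor (a point): Centre of the tray's floor (its upper face), 28 mm above the bench; axes as the press's. The floor is framed by a rim 8 mm high, 96 (x) x 156 mm (y) inside and 4 mm thick; so the mould has 3 mm of play each side. The mould goes in with its axes along the tray's (heel to -y)
- push_plate (a point): Red upright plate at the tray's -y end, to push it by: 70 (x) x 12 (y) mm, from 20 to 65 mm above the bench. The point lies in the middle of its outer (-y) face, 48 mm above the bench
- last: Green plastic shoe last about 180 mm long and 95 mm tall, a bystander (origin below its middle)
- hammer: Hammer lying on the bench, a bystander
- cement: Closed can 76 mm in diameter and 100 mm tall, a bystander
- brush: Brush lying on the bench, a bystander
- heels: Block of heel pieces 60 x 55 x 48 mm, a bystander
- driver: Screwdriver lying on the bench, a bystander
Mind the look-alikes: they are no part of the job. What is shaped like the part that bears mould_centre but orange or pink is not meant.

How it is judged:
By the outcome, as a careful person would: the job done as asked, in the order asked, and still so for the second after the job is handed in, with the robot touching nothing.
It also fails if it takes over 72 s, if anything falls off the work surface, if the arm or the gripper's body presses on something with over 40 N, if the wrist force passes 120 N, or if a joint passes its speed limit or range.

## Working session

There is one attempt and no reset: what is moved stays moved. The work goes in short steps, Python scripts to look and compute and a tool call to move; the robot and the scene stay as the last step left them, time stands still between calls to the robot, and variables do not carry over. Pictures are saved under pics/ and viewed, at most 10 in all, crops included, and the job is handed in when it is done.

Besides the shell and the picture viewer there is one more tool, called after "Emit:" by a JSON object that holds its "name" and its "arguments". play_rows: Moves the arm, as the interface text tells. Its arguments: {"type":"object","properties":{"targets":{"type":"array","items":{"type":"array"}},"grip":{"type":"number"},"newtons":{"type":"number"}},"required":["targets"]}

```bash
mkdir -p pics; ls; cat > h.py <<'E'
import numpy as np, cv2
from workcell import r
def ray(c,uv,T=None):
    K,D=np.array(c["camera_matrix"],float),np.array(c["D"],float)
    p=cv2.undistortPoints(np.array(uv,float).reshape(-1,1,2),K,D).reshape(-1,2)
    d=np.c_[p,np.ones(len(p))]
    if T is None:
        R=cv2.Rodrigues(np.array(c["rvec"],float))[0]; t=np.array(c["tvec"],float).ravel()
        return -R.T@t, d@R
    return T[:3,3], d@T[:3,:3].T
def plane(c,uv,z,T=None):
    o,d=ray(c,uv,T); return o+d*((z-o[2])/d[:,2])[:,None]
def wristT(o,c):
    from scipy.spatial.transform import Rotation as Ro
    T=np.eye(4);T[:3,:3]=Ro.from_euler('xyz',o["tool_rot"]).as_matrix() if len(o["tool_rot"])==3 else o["tool_rot"]
    T[:3,3]=o["ee_pos"]; return T@np.array(c["mount"])
E
python3 - <<'E'
from h import *
import pickle
o=r.get_obs();print(o)
for n in["scene","top"]:
    c=r.read_camera(n);cv2.imwrite(f"pics/{n}0.png",c["img"]);pickle.dump(c,open(n+"0.pkl","wb"))
    print(n,ray(c,[[280,210]]))
E
```

```text
pics
{'time': 0.0, 'q': array([ 1.03678157,  0.4119057 , -0.0127342 ,  1.59702799,  0.00559913,
        1.13429639, -0.08221119]), 'joint_velocities': array([-1.06158102e-03,  7.61110994e-05,  1.32206038e-03, -3.67648858e-04,
        1.80965285e-03, -1.16432542e-03,  1.03372843e-03]), 'joint_torque': array([-1.43160669e-04, -5.87940359e+01,  6.41617198e-01, -2.91077739e+01,
       -5.38981974e-02,  1.82097318e-02,  1.42373010e-04]), 'ee_pos': array([ 280.46891139, -557.97524145,  221.81191902]), 'tool_rot': array([-3.13999419e+00,  1.03845257e-04,  4.65848172e-01]), 'wrist_force': array([0.28678541, 0.60305014, 0.90791248]), 'ft_torque': array([ 0.00697328,  0.00655478, -0.01410678]), 'grasp_force': 0.0, 'finger_gap': 0.9982391665150184}
scene (array([1461.17928273,  444.96200566,  874.21568894]), array([[-0.7046074 , -0.38200816, -0.59809541]]))
top (array([ 466.97526211,  -63.36956964, 1059.51842973]), array([[ 0.08168589, -0.01780229, -0.99663606]]))
```

View pics/scene0.png

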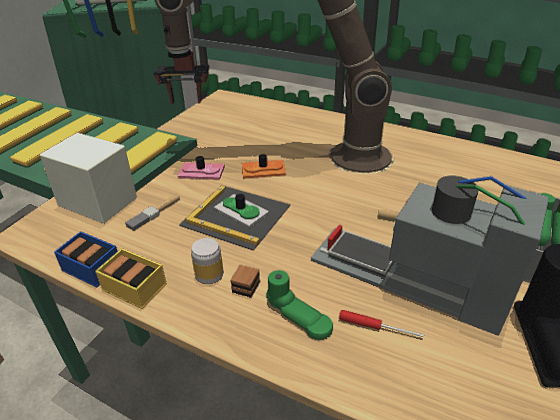

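View pics/top0.png

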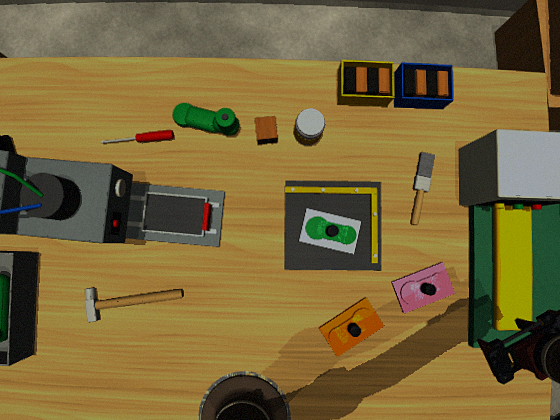

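The top view is oriented with image up = +x and left = +y. It shows:
- **Mould:** green sole on a bare aluminium plate at (332,231), lying on the dark jig.
- **Jig:** yellow fences along row ~190 and column ~376.
- **Press:** tray at about (175,214), red push plate at (207,217).

These could be mistaken for the mould: orange mould (352,327), pink mould (425,287) and the green last (207,118). I choose (332,231), because it is green on bare aluminium and lies on the jig. I'll check it in a close crop.

```bash
cat > m.py <<'E'
from h import *
import pickle
c=pickle.load(open("top0.pkl","rb"));im=c["img"];hsv=cv2.cvtColor(im,cv2.COLOR_BGR2HSV)
def big(m,box,n=1):
    x0,y0,x1,y1=box;k=np.zeros(m.shape,np.uint8);k[y0:y1,x0:x1]=m[y0:y1,x0:x1]
    cs=sorted(cv2.findContours(k,cv2.RETR_EXTERNAL,cv2.CHAIN_APPROX_NONE)[0],key=cv2.contourArea)[::-1]
    return cs[0].reshape(-1,2).astype(float)
def rect(P):
    (cx,cy),(w,h),a=cv2.minAreaRect(P[:,:2].astype(np.float32)); b=cv2.boxPoints(((cx,cy),(w,h),a)); return (cx,cy),(w,h),a,b.round(1).tolist()
jb=(275,170,395,280)
H,S,V=cv2.split(hsv)
plate=big(((S<60)&(V>150)).astype(np.uint8)*255,(292,198,370,265))
print("plate",rect(plane(c,plate,18)))
kn=big(((V<45)).astype(np.uint8)*255,(315,215,350,248)); print("knob px",kn.mean(0),len(kn),"top",rect(plane(c,kn,66))[:2])
base=big(((V<110)|((H>18)&(H<35)&(S>120)&(V>120))).astype(np.uint8)*255,jb)
print("base",rect(plane(c,base,6)))
ye=big(((H>20)&(H<35)&(S>150)&(V>100)).astype(np.uint8)*255,(283,178,386,272))
print("yellow",rect(plane(c,ye,20)))
red=big((((H<8)|(H>172))&(S>150)&(V>80)).astype(np.uint8)*255,(195,195,220,240))
print("red px",rect(red)[0],"top",rect(plane(c,red,65)))
for n,(x0,y0,x1,y1) in {"jig":(280,170,390,280),"press":(105,170,235,265)}.items():
    cv2.imwrite(f"pics/{n}.png",cv2.resize(im[y0:y1,x0:x1],None,fx=5,fy=5,interpolation=2))
a=cv2.imread("pics/jig.png");b=cv2.imread("pics/press.png")
a=cv2.resize(a,(400,400));b=cv2.resize(b,(400,int(b.shape[0]*400/b.shape[1])));o=np.zeros((400,800,3),np.uint8);o[:,:400]=a;o[:b.shape[0],400:]=b
cv2.imwrite("pics/crop.png",o)
E
python3 m.py
```

```text
plate ((501.1374206542969, -215.04647827148438), (148.60458374023438, 86.40052032470703), 78.162109375, [[443.6000061035156, -278.8999938964844], [528.2000122070312, -296.6000061035156], [558.7000122070312, -151.1999969482422], [474.1000061035156, -133.5]])
knob px [331.58823529 230.5       ] 34 top ((500.3685607910156, -212.86094665527344), (27.078519821166992, 32.9047737121582))
base ((519.8361206054688, -231.9905548095703), (294.6101989746094, 324.425048828125), 1.5894657373428345, [[368.1000061035156, -73.9000015258789], [377.1000061035156, -398.20001220703125], [671.5999755859375, -390.1000061035156], [662.5999755859375, -65.80000305175781]])
yellow ((519.4095458984375, -217.88082885742188), (199.2366180419922, 245.5867156982422), 0.909275233745575, [[417.8999938964844, -96.69999694824219], [421.79998779296875, -342.20001220703125], [621.0, -339.1000061035156], [617.0999755859375, -93.5]])
red px (205.15841674804688, 216.41583251953125) top ((526.9301147460938, 107.61050415039062), (12.647058486938477, 68.98342895507812), 86.54883575439453, [[492.1000061035156, 103.4000015258789], [561.0, 99.19999694824219], [561.7000122070312, 111.80000305175781], [492.8999938964844, 116.0]])
```

View pics/crop.png

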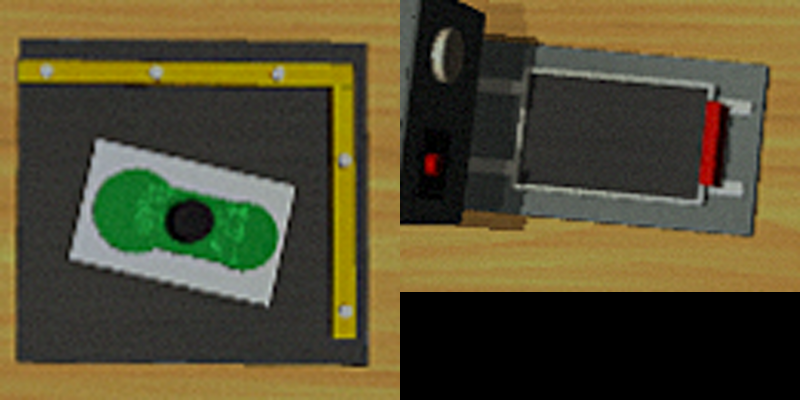

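The crop confirms the choice: green relief with the narrow heel towards -y, on bare aluminium. The knob is at px (332,231) → (500,-213). The yellow L measures 199×246 mm against the stated 201×246, and the red plate 69×12.6 against 70×12. Next I approach for a wrist-camera look.

Emit:
{"name": "play_rows", "arguments": {"targets": [[[22,34,0],6.3],[[22,34,0],6.3],[[22,34,0],6.3],[[22,34,0],6.3],[[22,34,0],6.3],[[22,34,0],6.3],[[22,34,0],6.3],[[22,34,0],6.3],[[22,34,0],6.3],[[22,34,0],6.3]], "grip": 80}}

```text
time: 1.1
ee_pos: [501.1, -216.9, 222.5]
tool_rot: [-3.141, -0.0, 1.57]
wrist_force: [0.7, -1.2, 0.7]
finger_gap: 0.913
grasp_force: 0.0
```

Emit:
{"name": "play_rows", "arguments": {"targets": [[[0,0,0],0],[[0,0,0],0]]}}

```text
time: 1.3
ee_pos: [500.8, -217.7, 222.3]
tool_rot: [-3.141, -0.0, 1.567]
wrist_force: [-1.2, -0.6, 0.3]
finger_gap: 0.911
grasp_force: 0.0
```

```bash
python3 - <<'E'
from h import *
import pickle
o=r.get_obs();c=r.read_camera("wrist");T=wristT(o,c);pickle.dump((o,c,T),open("w1.pkl","wb"))
print(o["ee_pos"],o["tool_rot"],T.round(2));cv2.imwrite("pics/w1.png",c["img"])
E
```

```text
[ 500.76994595 -217.65881013  222.28027985] [-3.14087470e+00 -2.85177527e-04  1.56676305e+00] [[ 1.0000e+00 -0.0000e+00 -0.0000e+00  5.0122e+02]
 [-0.0000e+00 -9.7000e-01 -2.4000e-01 -1.5011e+02]
 [-0.0000e+00  2.4000e-01 -9.7000e-01  3.8435e+02]
 [ 0.0000e+00  0.0000e+00  0.0000e+00  1.0000e+00]]
```

View pics/w1.png

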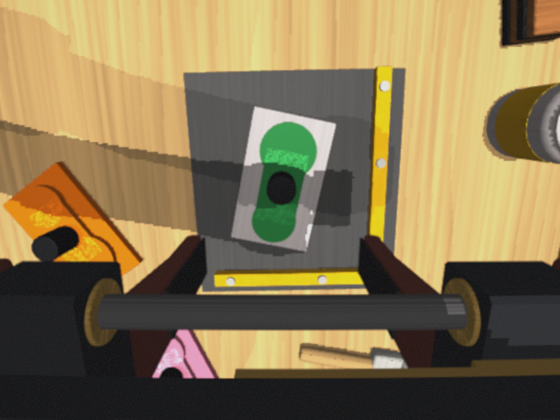

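The wrist view (right = +x, up = +y) shows the mould knob at (281,188), the far fence at col ~378 and the right fence at row ~275. Both inner fence faces are visible, so their inner colour boundaries lie at z = 6.

```bash
cat > m2.py <<'E'
from h import *
import pickle
o,c,T=pickle.load(open("w1.pkl","rb"));im=c["img"];H,S,V=cv2.split(cv2.cvtColor(im,cv2.COLOR_BGR2HSV))
ye=(H>18)&(H<35)&(S>170)&(V>60)
def fit(P): 
    vx,vy,x,y=cv2.fitLine(P[:,:2].astype(np.float32),cv2.DIST_HUBER,0,0.01,0.01).ravel();return np.array([x,y]),np.array([vx,vy])
far=[(340+np.argmax(ye[v,340:400])-.5,v) for v in range(95,225)if ye[v,340:400].sum()>8]
rt=[(u,255+np.argmax(ye[255:295,u])-.5) for u in range(222,352)if ye[255:295,u].sum()>5]
p1,d1=fit(plane(c,far,6,T));p2,d2=fit(plane(c,rt,6,T))
d1*=np.sign(d1[1]);d2*=np.sign(d2[0])
a1=np.arctan2(-d1[0],d1[1]);a2=np.arctan2(d2[1],d2[0]);print("yaw far,right",a1,a2,"on",p1,p2)
s=np.linalg.solve(np.c_[d1,-d2],p2-p1);C=p1+d1*s[0];print("corner",C)
pl=((S<60)&(V>125)).astype(np.uint8)*255;k=np.zeros_like(pl);k[95:262,222:345]=pl[95:262,222:345]
cs=max(cv2.findContours(k,cv2.RETR_EXTERNAL,cv2.CHAIN_APPROX_NONE)[0],key=cv2.contourArea).reshape(-1,2)
q=cs.astype(float)
def sel(a,b,w=3):
    a,b=np.array(a,float),np.array(b,float);u=(b-a)/np.linalg.norm(b-a);t=(q-a)@u;n=abs((q-a)@[-u[1],u[0]])
    return q[(n<w)&(t>8)&(t<np.linalg.norm(b-a)-8)]
for n,a,b in(("left",(254,107),(233,238)),("right",(335,123),(306,251)),("top",(254,107),(335,123))):
    e=sel(a,b,4);p,d=fit(plane(c,e,18,T));print(n,len(e),p,np.arctan(-d[0]/d[1]) if n!="top" else np.arctan2(d[1],d[0]))
kn=(V<28).astype(np.uint8);kn[:165]=0;kn[212:]=0;kn[:,:262]=0;kn[:,300:]=0
x=max(cv2.findContours(kn,0,1)[0],key=cv2.contourArea);print("knob",cv2.boundingRect(x),plane(c,[cv2.minEnclosingCircle(x)[0]],55,T))
E
python3 m2.py
```

```text
yaw far,right 0.018946603 0.016247721 on [ 601.7327  -190.18835] [ 505.2283  -324.51834]
corner [ 604.2476  -322.90936]
left 55 [ 463.53207 -164.97305] -0.19771309
right 44 [ 550.7926 -185.5969] -0.21213195
top 65 [ 514.5708  -139.74823] -0.20690644
knob (268, 183, 25, 21) [[ 498.27131854 -218.18605655   55.        ]]
```

Jig yaw ≈ 0.0175, and the corner at (604,-323) agrees with the top view's (605,-323). The mould centre is ≈ (499.5,-214) at yaw −0.205, with a measured plate width of 90. The squared centre is therefore (558,-249), and the turn needed is +12.7°. I now align the tool with the mould, descend and grip lightly.

Emit:
{"name": "play_rows", "arguments": {"targets": [[[-1.2,3.7,-20],-2.9],[[0,0,-25],-2.9],[[0,0,-25],-2.9],[[0,0,-25],-2.8],[[0,0,-25],0],[[0,0,-25],0],[[0,0,-20],0],[[0,0,-15],0],[[0,0,-11],0],[[0,0,0],0]], "grip": 60}}

```text
time: 2.35
ee_pos: [498.0, -215.6, 30.3]
tool_rot: [-3.139, 0.0, 1.362]
wrist_force: [-0.3, -0.3, -0.0]
finger_gap: 0.685
grasp_force: 0.0
```

Emit:
{"name": "play_rows", "arguments": {"targets": [[[0,0,0],0],[[0,0,0],0],[[0,0,0],0],[[0,0,0],0],[[0,0,0],0],[[0,0,0],0],[[0,0,0],0],[[0,0,0],0]], "grip": 20, "newtons": 10}}

```text
time: 3.15
ee_pos: [499.7, -214.9, 32.2]
tool_rot: [3.141, 0.0, 1.365]
wrist_force: [-0.6, -0.3, 5.4]
finger_gap: 0.339
grasp_force: 10.0
```

Emit:
{"name": "play_rows", "arguments": {"targets": [[[2,-1,1],2.5],[[5,-2,0],2.5],[[6,-3,0],2.5],[[6,-3,0],2.5],[[6,-3,0],2.7],[[7,-3,0],0],[[7,-3,0],0],[[6,-3,0],0],[[4,-2,0],0],[[0,0,0],0]]}}

```text
time: 4.15
ee_pos: [548.9, -237.9, 32.3]
tool_rot: [3.142, -0.0, 1.586]
wrist_force: [-0.8, 0.3, -5.1]
finger_gap: 0.336
grasp_force: 10.0
```

Emit:
{"name": "play_rows", "arguments": {"targets": [[[0,0,0],0],[[1,0,0],0],[[1,0,0],0],[[1,0,0],0]]}}

```text
time: 4.55
ee_pos: [551.5, -237.7, 32.6]
tool_rot: [-3.142, -0.0, 1.586]
wrist_force: [0.6, -0.3, -5.4]
finger_gap: 0.338
grasp_force: 10.0
```

Emit:
{"name": "play_rows", "arguments": {"targets": [[[1,0,-0.6],0],[[1,0,0],0],[[1,0,0],0],[[1,0,0],0],[[0,0,0],0]]}}

```text
time: 5.05
ee_pos: [555.8, -237.8, 32.2]
tool_rot: [3.141, 0.0, 1.586]
wrist_force: [-0.4, -0.4, -0.9]
finger_gap: 0.341
grasp_force: 10.0
```

Emit:
{"name": "play_rows", "arguments": {"targets": [[[1,0,0],0],[[1,0,0],0],[[0,0,0],0]]}}

```text
time: 5.35
ee_pos: [556.6, -237.9, 32.2]
tool_rot: [-3.14, 0.0, 1.586]
wrist_force: [-5.4, 0.5, 5.0]
finger_gap: 0.335
grasp_force: 10.0
```

Emit:
{"name": "play_rows", "arguments": {"targets": [[[0.7,0,0],0],[[0.5,0,0],0],[[0,0,0],0]]}}

```text
time: 5.65
ee_pos: [556.6, -237.8, 32.2]
tool_rot: [-3.137, -0.0, 1.586]
wrist_force: [-9.2, 0.9, 6.8]
finger_gap: 0.338
grasp_force: 10.0
```

Emit:
{"name": "play_rows", "arguments": {"targets": [[[-0.8,-1,0],0],[[0,-2,0],0],[[0,-2,0],0],[[0,-2,0],0],[[0,0,0],0]]}}

```text
time: 6.15
ee_pos: [556.6, -243.3, 32.2]
tool_rot: [-3.139, -0.002, 1.587]
wrist_force: [-6.4, 5.2, 6.0]
finger_gap: 0.338
grasp_force: 10.0
```

Emit:
{"name": "play_rows", "arguments": {"targets": [[[0,-1,0.5],0],[[0,-1,0],0],[[0,-1,0],0],[[0,-1,0],0],[[0,0,0],0]], "newtons": 15}}

```text
time: 6.65
ee_pos: [556.7, -247.7, 32.2]
tool_rot: [-3.139, -0.001, 1.587]
wrist_force: [-5.6, 2.7, 1.5]
finger_gap: 0.337
grasp_force: 15.0
```

Emit:
{"name": "play_rows", "arguments": {"targets": [[[0,-1,0],0],[[0,-0.5,0],0],[[0,0,0],0]]}}

```text
time: 6.95
ee_pos: [556.7, -248.6, 32.2]
tool_rot: [-3.139, -0.002, 1.587]
wrist_force: [-5.4, 4.5, 1.4]
finger_gap: 0.341
grasp_force: 15.0
```

Emit:
{"name": "play_rows", "arguments": {"targets": [[[0,-0.7,0],0],[[0,-0.5,0],0],[[0,0,0],0]]}}

```text
time: 7.25
ee_pos: [556.7, -248.6, 32.2]
tool_rot: [-3.139, -0.003, 1.588]
wrist_force: [-6.1, 7.9, 4.1]
finger_gap: 0.337
grasp_force: 15.0
```

Emit:
{"name": "play_rows", "arguments": {"targets": [[[0,-0.7,0],0],[[0,0,0],0],[[0,0,0],0]]}}

```text
time: 7.55
ee_pos: [556.7, -248.6, 32.2]
tool_rot: [-3.138, -0.004, 1.588]
wrist_force: [-6.3, 9.5, 4.1]
finger_gap: 0.342
grasp_force: 15.0
```

```bash
python3 - <<'E'
from h import *
import pickle
o=r.get_obs();c=r.read_camera("wrist");T=wristT(o,c);pickle.dump((o,c,T),open("w2.pkl","wb"))
print(o["ee_pos"],o["tool_rot"],o["wrist_force"])
t=r.read_camera("top");pickle.dump(t,open("top1.pkl","wb"))
a=np.zeros((520,800,3),np.uint8);im=cv2.resize(c["img"][80:340,180:440],(520,520),interpolation=2);a[:,:520]=im
b=cv2.resize(t["img"][175:275,280:395],(280,243),interpolation=2);a[:243,520:]=b
cv2.imwrite("pics/sq.png",a)
E
```

```text
[ 556.67917717 -248.63342053   32.18405794] [-3.13832481 -0.00400338  1.58802071] [-6.27880331  9.46649788  4.05711958]
```

View pics/sq.png

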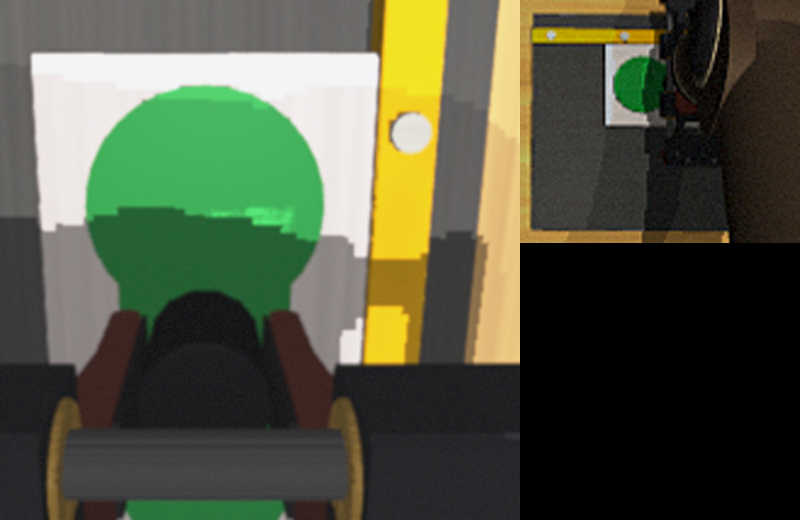

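The mould's +x side is parallel to and flush on the far fence (seam at crop col ~378). The y motion stalled at -248.6 (expected -248.7) with 9.5 N, so it is against the right fence too. I now grip firmer, relax the push, lift straight up and measure the tray from the top picture.

Emit:
{"name": "play_rows", "arguments": {"targets": [[[0,0,0],0],[[0,0,0],0],[[0,0,0],0],[[-1,1.8,0],0],[[0,0,0],0]], "newtons": 35}}

```text
time: 8.15
ee_pos: [556.7, -248.6, 32.3]
tool_rot: [-3.141, -0.002, 1.587]
wrist_force: [-1.8, 5.5, -1.3]
finger_gap: 0.34
grasp_force: 35.0
```

Emit:
{"name": "play_rows", "arguments": {"targets": [[[0,0,2],0],[[0,0,3],0],[[0,0,5],0],[[-1,1,10],0],[[-1,1,15],0],[[0,0,20],0],[[0,0,20],0],[[0,0,15],0],[[0,0,8],0],[[0,0,0],0]]}}

```text
time: 9.15
ee_pos: [555.6, -249.0, 132.2]
tool_rot: [3.139, 0.002, 1.586]
wrist_force: [0.6, -1.2, -5.6]
finger_gap: 0.337
grasp_force: 35.0
```

```bash
cat > m3.py <<'E'
from h import *
import pickle
c=pickle.load(open("top0.pkl","rb"));im=c["img"];H,S,V=cv2.split(cv2.cvtColor(im,cv2.COLOR_BGR2HSV))
# interior of tray: dark region bounded by rim
x0,y0,x1,y1=140,188,212,242
sub=cv2.resize(V[y0:y1,x0:x1],None,fx=4,fy=4,interpolation=cv2.INTER_CUBIC)
m=(sub<105).astype(np.uint8)*255
n,l,st,ce=cv2.connectedComponentsWithStats(m);k=l[(214-y0)*4,(178-x0)*4];print(st[k])
q=cv2.findContours((l==k).astype(np.uint8),0,1)[0][0].reshape(-1,2)/4.+[x0-.375,y0-.375]
P=plane(c,q,34);(cx,cy),s,a=cv2.minAreaRect(P[:,:2].astype(np.float32));print("inner",cx,cy,s,a,cv2.boxPoints(((cx,cy),s,a)).round(1).tolist())
E
python3 m3.py
```

```text
[    0     0   288   216 51808]
inner 532.0621948242188 192.01638793945312 (141.40174865722656, 191.41854858398438) 1.7480108737945557 [[458.5, 285.5], [464.29998779296875, 94.19999694824219], [605.5999755859375, 98.5], [599.7999877929688, 289.79998779296875]]
```

Emit:
{"name": "play_rows", "arguments": {"targets": [[[-2,15,2],-0.5],[[-2,30,2],-0.5],[[-2,38,2],-0.5],[[-2,38,2],-0.5],[[-2,38,2],-0.5],[[-2,38,0],-0.5],[[-2,38,0],-0.5],[[-2,38,0],-0.5],[[-2,25,0],-0.5],[[-2,12,0],0]]}}

```text
time: 10.15
ee_pos: [534.1, 64.7, 139.9]
tool_rot: [-3.141, -0.001, 1.511]
wrist_force: [0.3, -0.1, -4.8]
finger_gap: 0.336
grasp_force: 35.0
```

Emit:
{"name": "play_rows", "arguments": {"targets": [[[0,0,0],0],[[0,0,0],0],[[0,0,0],0]]}}

```text
time: 10.45
ee_pos: [535.1, 59.5, 140.2]
tool_rot: [-3.141, 0.001, 1.505]
wrist_force: [0.5, 0.5, -5.6]
finger_gap: 0.337
grasp_force: 35.0
```

```bash
python3 - <<'E'
from h import *
import pickle
o=r.get_obs();c=r.read_camera("wrist");T=wristT(o,c);pickle.dump((o,c,T),open("w3.pkl","wb"))
print(o["ee_pos"],o["tool_rot"],o["wrist_force"]);cv2.imwrite("pics/w3.png",c["img"])
E
```

```text
[535.0649287   59.45716321 140.24127378] [-3.14124967e+00  1.08338784e-03  1.50523481e+00] [ 0.5227635   0.49240101 -5.64874583]
```

View pics/w3.png

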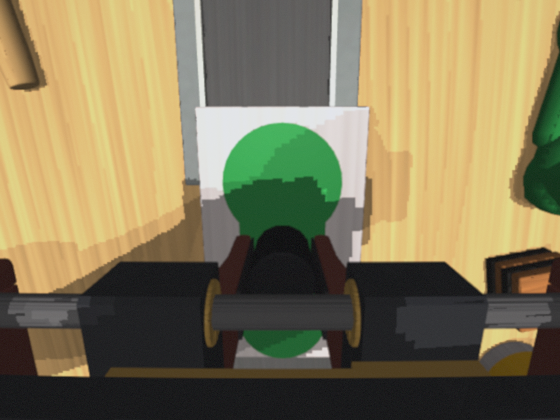

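The wrist view shows the tray's rim sides at cols ~200 and ~333 (rows 0–105) and the held mould's +y edge at row ~107. I get x and yaw from these, and y from the rim ends in the top picture.

```bash
cat > m4.py <<'E'
from h import *
import pickle
def fit(P): 
    vx,vy,x,y=cv2.fitLine(P[:,:2].astype(np.float32),cv2.DIST_HUBER,0,0.01,0.01).ravel();return np.array([x,y]),np.array([vx,vy])*np.sign(vy)
o,c,T=pickle.load(open("w3.pkl","rb"));V=cv2.cvtColor(c["img"],cv2.COLOR_BGR2HSV)[:,:,2].astype(float);B=c["img"].astype(float).min(2)
print(B[40,170:220].astype(int).tolist(),B[40,315:370].astype(int).tolist())
def edge(row,u0,u1,sgn,th=None):
    g=np.gradient(cv2.GaussianBlur(B,(3,3),0.7)[row])[u0:u1]*sgn;i=np.argmax(g)
    w=g[max(0,i-1):i+2];return u0+i+ (0 if i in(0,len(g)-1) else (w[2]-w[0])/(2*(2*w[1]-w[0]-w[2])+1e-9))
def line(u0,u1,s,z,rows):
    p=[(edge(v,*(u0,u1),s),v) for v in rows];return fit(plane(c,p,z,T))
R=range(3,95)
for n,u0,u1,s,z in(("L in",197,212,-1,28),("L out",188,203,1,36),("R in",324,336,1,28),("R out",329,342,-1,36)):
    p,d=line(u0,u1,s,z,R);a=np.arctan2(-d[0],d[1]);print(n,"x at y=195:",p[0]+d[0]/d[1]*(195-p[1]),"yaw",a, "sampled y",p[1])
# held mould: +y edge and left/right edges, plate top z
zt=o["ee_pos"][2]-32.2+18
for n,u0,u1,s,rows in(("mL",188,212,1,range(118,185)),("mR",355,378,-1,range(118,145))):
    p,d=line(u0,u1,s,zt,rows);print(n,"x rel tcp at tcp y:",p[0]+d[0]/d[1]*(o["ee_pos"][1]-p[1])-o["ee_pos"][0],"yaw",np.arctan2(-d[0],d[1]))
Bt=cv2.GaussianBlur(B,(3,3),.7);pts=[]
for u in range(212,322):
    g=np.gradient(Bt[:,u])[98:116];pts.append((u,98+np.argmax(g)))
P=plane(c,pts,zt,T);v=cv2.fitLine(P[:,:2].astype(np.float32),cv2.DIST_HUBER,0,.01,.01).ravel();v*=1
print("m+y edge: y rel tcp",v[3]-(v[2]-o["ee_pos"][0])*v[1]/v[0]-o["ee_pos"][1],"yaw",np.arctan(v[1]/v[0]))
# top picture profile along the tray
c=pickle.load(open("top0.pkl","rb"));B=c["img"].astype(int).min(2)
for v in(203,208,214,220,226):print(v,B[v,136:158].tolist())
for v in(197,199,200,202,233,231,229):print(v,B[v,194:216].tolist())
print(plane(c,[[144,214],[207,200]],36))
E
python3 m4.py
```

```text
[122, 122, 124, 124, 118, 118, 138, 146, 149, 149, 148, 149, 150, 150, 149, 149, 149, 151, 149, 148, 148, 149, 148, 148, 148, 157, 190, 215, 220, 221, 219, 189, 127, 79, 83, 93, 94, 94, 96, 95, 96, 93, 94, 94, 93, 93, 91, 92, 95, 98] [96, 95, 95, 96, 96, 95, 94, 93, 96, 96, 96, 95, 91, 77, 64, 102, 180, 220, 225, 224, 222, 207, 165, 145, 146, 145, 146, 147, 147, 146, 146, 146, 146, 146, 145, 145, 147, 148, 146, 148, 147, 150, 149, 144, 136, 127, 120, 119, 119, 119, 117, 114, 114, 117, 118]
L in x at y=195: 482.19336 yaw -0.06478138 sampled y 187.35771
L out x at y=195: 479.66754 yaw -0.06559713 sampled y 188.5605
R in x at y=195: 580.9544 yaw -0.06610437 sampled y 180.66101
R out x at y=195: 584.16724 yaw -0.063965276 sampled y 178.82732
mL x rel tcp at tcp y: -44.88872465111223 yaw -0.06598051
mR x rel tcp at tcp y: 44.16069444935545 yaw -0.06813915
m+y edge: y rel tcp 76.89828409512623 yaw -0.06733208
203 [32, 29, 30, 33, 30, 29, 36, 45, 69, 60, 27, 21, 41, 46, 49, 48, 41, 39, 44, 43, 50, 44]
208 [29, 35, 31, 29, 25, 32, 44, 51, 104, 66, 31, 42, 43, 43, 43, 46, 45, 45, 46, 49, 47, 
[... 371 characters left out ...]
98, 95, 95, 93, 99]
199 [44, 44, 37, 40, 35, 34, 39, 36, 27, 24, 20, 123, 144, 61, 19, 76, 94, 93, 88, 99, 95, 101]
200 [44, 46, 47, 45, 47, 47, 42, 46, 50, 42, 36, 134, 138, 46, 17, 79, 87, 97, 94, 86, 92, 93]
202 [43, 47, 47, 46, 47, 50, 51, 50, 44, 49, 49, 96, 82, 33, 86, 130, 137, 138, 140, 127, 115, 124]
233 [27, 39, 39, 43, 49, 49, 37, 74, 150, 120, 19, 86, 111, 101, 121, 119, 118, 126, 128, 134, 136, 139]
231 [42, 42, 43, 47, 45, 46, 42, 54, 138, 120, 28, 118, 150, 142, 138, 137, 155, 160, 158, 156, 161, 163]
229 [46, 44, 45, 45, 48, 50, 45, 53, 47, 10, 0, 0, 0, 0, 0, 50, 122, 156, 147, 146, 146, 146]
[[530.36822923 273.75367295  36.        ]
 [571.66681817 109.52056214  36.        ]]
```

```bash
python3 - <<'E'
from h import *
import pickle
c=pickle.load(open("top0.pkl","rb"))
P=plane(c,[[143.4,214],[205.5,200],[202.5,231]],36)[:,:2];a=-0.065
y=np.array([-np.sin(a),np.cos(a)]);x=np.array([np.cos(a),np.sin(a)])
print(P@x,P@y); s=P@y; mid=(s[0]+(s[1]+s[2])/2)/2
# centre: x=531.8 at world y=195 on the axis
q=np.array([531.8,195]); C=q+y*(mid-q@y); print("centre",C,"length",s[0]-(s[1]+s[2])/2)
E
```

```text
[511.31826903 562.98252432 481.80416163] [309.21236913 150.33388157 149.62248584]
centre [531.83016505 195.46342398] length 159.23418542452157
```

The tray length is 159 against 160 expected. The tray centre is (531.8,195.5) at yaw −0.065, and the held mould is at −0.066, so no turn is needed. The TCP target is (532.1,195).

Emit:
{"name": "play_rows", "arguments": {"targets": [[[-0.5,15,0],0],[[-0.5,25,0],0],[[-0.5,30,0],0],[[-0.5,30,0],0],[[-0.5,22,0],0],[[-0.5,13.5,0],0],[[0,0,-20],0],[[0,0,-20],0],[[0,0,-18],0],[[0,0,-8],0]]}}

```text
time: 11.5
ee_pos: [531.2, 196.2, 72.9]
tool_rot: [-3.139, 0.001, 1.507]
wrist_force: [-0.2, -0.6, -4.5]
finger_gap: 0.337
grasp_force: 35.0
```

Emit:
{"name": "play_rows", "arguments": {"targets": [[[0,0,0],0],[[0,0,0],0],[[0,0,0],0]]}}

```text
time: 11.8
ee_pos: [532.7, 197.4, 75.6]
tool_rot: [3.14, -0.001, 1.507]
wrist_force: [-0.1, 0.0, -4.8]
finger_gap: 0.337
grasp_force: 35.0
```

```bash
python3 - <<'E'
from h import *
import pickle
o=r.get_obs();c=r.read_camera("wrist");T=wristT(o,c);pickle.dump((o,c,T),open("w4.pkl","wb"))
print(o["ee_pos"],o["tool_rot"],o["wrist_force"]);t=r.read_camera("top")
a=np.zeros((600,800,3),np.uint8);a[:420,:560]=c["img"];b=cv2.resize(t["img"][180:245,130:230],(554,360),interpolation=2);a[420:,:]=0
a[420:600,:277]=cv2.resize(b,(277,180));cv2.imwrite("pics/w4.png",a)
E
```

```text
[532.65406831 197.39077703  75.59597865] [ 3.13998066e+00 -7.09663610e-04  1.50738264e+00] [-0.13067528  0.03141421 -4.77243567]
```

View pics/w4.png

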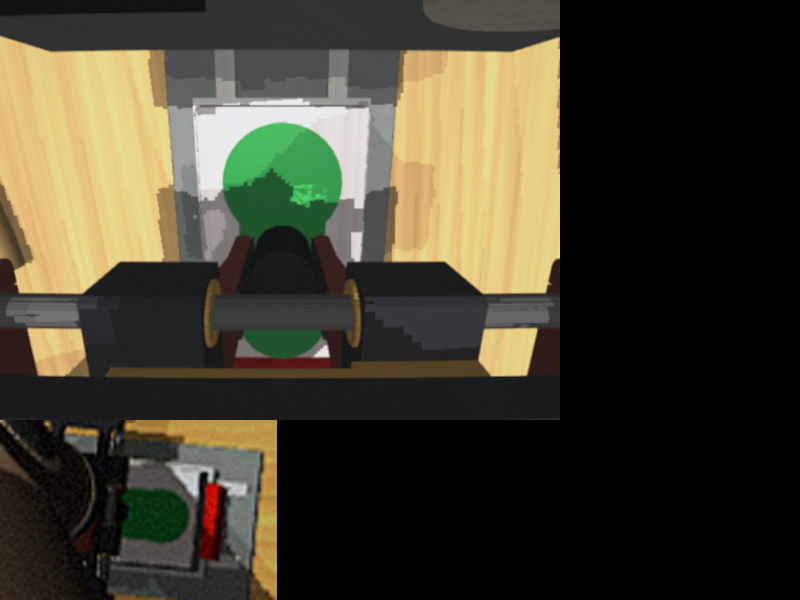

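The wrist view shows the mould (left edge ~197, right ~369, far edge row ~106) hovering over the tray. The far rim is at row ~100 and the rim sides at ~194 and ~371, so it is nearly centred. I measure the relative offset from this same view.

Emit:
{"name": "play_rows", "arguments": {"targets": [[[0,0,0],0],[[0,0,0],0]]}}

```text
time: 12.1
ee_pos: [532.1, 197.2, 74.9]
tool_rot: [3.141, -0.0, 1.508]
wrist_force: [0.1, -0.2, -5.1]
finger_gap: 0.335
grasp_force: 35.0
```

```bash
python3 - <<'E'
from h import *
import pickle
o,c,T=pickle.load(open("w4.pkl","rb"));B=c["img"].astype(int).min(2);zt=o["ee_pos"][2]-32.2+18
for u in(230,260,290,345):print("col",u,B[92:114,u].tolist())
for v in(115,130,150):print("row",v,B[v,186:204].tolist(),B[v,358:378].tolist())
print("tcp",o["ee_pos"],"now",r.get_obs()["ee_pos"])
np.set_printoptions(suppress=True,precision=1)
print("rim z36, rows 96..102 at col 280",plane(c,[[280,v] for v in range(96,104)],36,T)[:,1])
print("mould top, rows 100..110",zt,plane(c,[[280,v] for v in range(100,111)],zt,T)[:,1])
print("rim x z36 row130",plane(c,[[u,130] for u in(192,194,196,369,371,373)],36,T)[:,0],"mould",plane(c,[[u,130] for u in(195,197,199,365,367,369,371)],zt,T)[:,0])
E
```

```text
col 230 [152, 150, 150, 150, 149, 149, 150, 150, 150, 150, 156, 188, 203, 140, 146, 214, 233, 233, 233, 233, 233, 232]
col 260 [93, 95, 95, 96, 96, 113, 139, 148, 158, 198, 230, 233, 218, 159, 153, 212, 230, 233, 233, 233, 233, 233]
col 290 [94, 93, 95, 94, 96, 112, 147, 198, 230, 234, 234, 232, 217, 158, 159, 220, 233, 233, 233, 233, 233, 233]
col 345 [146, 147, 146, 145, 145, 145, 145, 145, 146, 145, 146, 144, 133, 107, 123, 173, 197, 217, 231, 233, 229, 220]
row 115 [156, 154, 155, 155, 155, 153, 165, 178, 159, 168, 216, 222, 204, 197, 210, 227, 230, 230] [218, 216, 217, 218, 219, 221, 221, 222, 223, 221, 210, 189, 151, 131, 142, 147, 146, 148, 150, 149]
row 130 [156, 155, 156, 155, 155, 155, 155, 170, 204, 219, 212, 222, 232, 233, 233, 233, 233, 233] [216, 216, 218, 218, 220, 221, 222, 222, 222, 213, 192, 156, 131, 129, 130, 129, 129, 129, 130, 133]
row 150 [156, 155, 154, 156, 155, 155, 156, 156, 163, 193, 213, 187, 192, 228, 233, 233, 233, 233] [215, 217, 218, 218, 220, 220, 221, 219, 203, 182, 155, 136, 131, 132, 132, 130, 131, 131, 132, 132]
tcp [532.65406831 197.39077703  75.59597865] now [532.07144231 197.19528049  74.89815911]
rim z36, rows 96..102 at col 280 [281.  280.4 279.9 279.3 278.8 278.2 277.6 277.1]
mould top, rows 100..110 61.39597865316739 [277.  276.5 276.  275.5 275.  274.6 274.1 273.6 273.1 272.6 272.1]
rim x z36 row130 [483.1 484.3 485.5 588.3 589.5 590.7] mould [491.4 492.5 493.5 579.7 580.7 581.8 582.8]
```

Emit:
{"name": "play_rows", "arguments": {"targets": [[[0,-0.6,-4],0],[[0,0,-5],0],[[0,0,-4],0],[[0,0,-2],0],[[0,0,-1],0],[[0,0,-1],0],[[0,0,-1],0],[[0,0,0],0],[[0,0,0],0]]}}

```text
time: 13.0
ee_pos: [532.0, 196.6, 56.6]
tool_rot: [3.141, -0.0, 1.508]
wrist_force: [0.7, 0.2, -5.0]
finger_gap: 0.335
grasp_force: 35.0
```

Emit:
{"name": "play_rows", "arguments": {"targets": [[[0,0,-0.7],0],[[0,0,-0.7],0],[[0,0,0],0]]}}

```text
time: 13.3
ee_pos: [531.8, 196.5, 55.1]
tool_rot: [-3.141, 0.0, 1.508]
wrist_force: [0.1, 0.7, -4.2]
finger_gap: 0.337
grasp_force: 35.0
```

Emit:
{"name": "play_rows", "arguments": {"targets": [[[0,0,-0.5],0],[[0,0,-0.4],0],[[0,0,0],0],[[0,0,0],0]]}}

```text
time: 13.7
ee_pos: [531.9, 196.6, 54.3]
tool_rot: [3.142, -0.0, 1.508]
wrist_force: [0.0, -0.3, -4.6]
finger_gap: 0.339
grasp_force: 35.0
```

Emit:
{"name": "play_rows", "arguments": {"targets": [[[0,0,-0.4],0],[[0,0,-0.3],0],[[0,0,0],0],[[0,0,0],0]]}}

```text
time: 14.1
ee_pos: [532.0, 196.6, 54.2]
tool_rot: [3.141, 0.0, 1.508]
wrist_force: [-2.6, -1.9, 5.6]
finger_gap: 0.336
grasp_force: 35.0
```

The mould seated at z = 54.2, exactly as predicted for lying flat on the floor. I release it and retreat up.

Emit:
{"name": "play_rows", "arguments": {"targets": [[[0,0,0.4],0],[[0,0,0],0],[[0,0,0],0],[[0,0,0],0],[[0,0,0],0]], "grip": 55}}

```text
time: 14.6
ee_pos: [532.0, 196.6, 53.9]
tool_rot: [3.142, -0.0, 1.508]
wrist_force: [0.2, -0.2, 0.5]
finger_gap: 0.629
grasp_force: 0.0
```

Emit:
{"name": "play_rows", "arguments": {"targets": [[[0,0,3],0],[[0,0,7],0],[[0,0,15],0],[[0,0,20],0],[[0,0,20],0],[[0,0,12],0],[[-2,-25,0],0],[[-2,-35,0],0],[[-2,-35,0],0],[[-3,-36,0],0]]}}

```text
time: 15.6
ee_pos: [522.9, 64.5, 131.7]
tool_rot: [3.141, -0.0, 1.508]
wrist_force: [0.6, -1.6, 0.9]
finger_gap: 0.622
grasp_force: 0.0
```

Emit:
{"name": "play_rows", "arguments": {"targets": [[[0,0,0],0],[[0,0,0],0],[[0,0,0],0]], "grip": 0}}

```text
time: 15.9
ee_pos: [523.1, 66.9, 131.5]
tool_rot: [3.141, -0.001, 1.509]
wrist_force: [-0.7, -1.1, 0.6]
finger_gap: 0.389
grasp_force: 0.0
```

```bash
python3 - <<'E'
from h import *
import pickle
o=r.get_obs();c=r.read_camera("wrist");T=wristT(o,c);pickle.dump((o,c,T),open("w5.pkl","wb"))
print(o["ee_pos"],o["tool_rot"]);cv2.imwrite("pics/w5.png",c["img"])
E
```

```text
[523.1064424   66.87475397 131.45215602] [ 3.14083930e+00 -8.59312717e-04  1.50894608e+00]
```

View pics/w5.png

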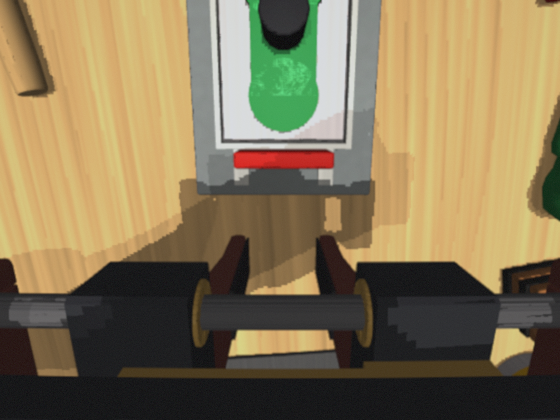

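The mould sits level inside the rim with an even gap all round, and the red plate is at (283,160) straight ahead. I lower the shut fingers in front of it.

Emit:
{"name": "play_rows", "arguments": {"targets": [[[0,0,-10],0],[[0,0,-15],0],[[0,0,-15],0],[[0,0,-15],0],[[0,0,-15],0],[[0,0,-11],0],[[0,0,-6],0],[[0,0,0],0]]}}

```text
time: 16.75
ee_pos: [522.3, 66.0, 43.0]
tool_rot: [-3.14, 0.0, 1.509]
wrist_force: [0.6, -0.2, -0.1]
finger_gap: 0.004
grasp_force: 0.0
```

Emit:
{"name": "play_rows", "arguments": {"targets": [[[0.2,4,0],0],[[0.2,4,0],0],[[0.2,3,0],0],[[0.2,3,0],0],[[0.1,2,0],0],[[0.1,2,0],0],[[0,0,0],0]]}}

```text
time: 17.45
ee_pos: [523.9, 83.9, 44.0]
tool_rot: [3.141, -0.0, 1.508]
wrist_force: [0.2, -0.3, -0.2]
finger_gap: 0.004
grasp_force: 0.0
```

Emit:
{"name": "play_rows", "arguments": {"targets": [[[0.1,1.5,0],0],[[0.1,1.5,0],0],[[0.1,1.5,0],0],[[0.1,1.5,0],0],[[0.1,1.5,0],0],[[0.1,1.5,0],0]]}}

```text
time: 18.05
ee_pos: [524.5, 92.5, 44.0]
tool_rot: [-3.142, 0.0, 1.508]
wrist_force: [0.4, -2.5, 1.8]
finger_gap: 0.005
grasp_force: 1.5
```

Emit:
{"name": "play_rows", "arguments": {"targets": [[[0.2,2,0],0],[[0.2,2.5,0],0],[[0.2,3,0],0],[[0.2,3,0],0],[[0.2,3,0],0],[[0.2,3,0],0],[[0.2,3,0],0],[[0.2,3,0],0]]}}

```text
time: 18.85
ee_pos: [526.0, 115.3, 43.9]
tool_rot: [-3.141, 0.0, 1.508]
wrist_force: [-1.5, -3.3, 2.1]
finger_gap: 0.003
grasp_force: 1.6
```

Emit:
{"name": "play_rows", "arguments": {"targets": [[[0.2,3.5,0],0],[[0.2,3.5,0],0],[[0.2,3.5,0],0],[[0.2,3.5,0],0],[[0.2,3.5,0],0],[[0.2,3.5,0],0],[[0.2,3.5,0],0],[[0.2,3.5,0],0],[[0.2,3.5,0],0],[[0.3,3.5,0],0]]}}

```text
time: 19.85
ee_pos: [528.2, 150.3, 43.9]
tool_rot: [-3.142, 0.0, 1.508]
wrist_force: [0.1, -3.1, 0.3]
finger_gap: 0.003
grasp_force: 1.6
```

Emit:
{"name": "play_rows", "arguments": {"targets": [[[0.2,3.5,0],0],[[0.2,3.5,0],0],[[0.2,3.5,0],0],[[0.2,3.5,0],0],[[0.2,3.5,0],0],[[0.2,3,0],0],[[0.2,3,0],0],[[0.2,3,0],0],[[0.2,3,0],0],[[0.2,2,0],0]]}}

```text
time: 20.85
ee_pos: [530.2, 181.9, 43.9]
tool_rot: [-3.142, -0.0, 1.508]
wrist_force: [-0.4, -2.7, -0.1]
finger_gap: 0.003
grasp_force: 1.6
```

Emit:
{"name": "play_rows", "arguments": {"targets": [[[0.1,1.5,0],0],[[0.1,1.5,0],0],[[0.1,1.5,0],0],[[0.1,1.5,0],0],[[0.1,1.5,0],0],[[0.1,1.5,0],0],[[0.1,1.5,0],0],[[0.1,1.5,0],0]]}}

```text
time: 21.65
ee_pos: [530.9, 193.7, 43.9]
tool_rot: [-3.141, 0.0, 1.508]
wrist_force: [0.2, -3.0, -0.8]
finger_gap: 0.005
grasp_force: 1.6
```

Emit:
{"name": "play_rows", "arguments": {"targets": [[[0.1,1.2,0],0],[[0.1,1.2,0],0],[[0.1,1.2,0],0],[[0.1,1.2,0],0],[[0.1,1.2,0],0]]}}

```text
time: 22.15
ee_pos: [531.3, 199.7, 43.9]
tool_rot: [-3.141, 0.0, 1.508]
wrist_force: [-1.5, -2.9, -0.9]
finger_gap: 0.005
grasp_force: 1.5
```

Emit:
{"name": "play_rows", "arguments": {"targets": [[[0.1,1.2,0],0],[[0.1,1.2,0],0],[[0.1,1.2,0],0],[[0.1,1.2,0],0]]}}

```text
time: 22.55
ee_pos: [531.7, 204.5, 43.9]
tool_rot: [-3.141, 0.0, 1.508]
wrist_force: [-2.5, -2.5, 0.4]
finger_gap: 0.008
grasp_force: 1.5
```

Emit:
{"name": "play_rows", "arguments": {"targets": [[[0.1,1.2,0],0],[[0.1,1.2,0],0],[[0.1,1.2,0],0]]}}

```text
time: 22.85
ee_pos: [532.2, 208.1, 43.9]
tool_rot: [-3.142, 0.0, 1.508]
wrist_force: [-3.0, -3.9, 0.1]
finger_gap: 0.006
grasp_force: 1.5
```

Emit:
{"name": "play_rows", "arguments": {"targets": [[[0,1.2,0],0],[[0,1.2,0],0],[[0.1,1.2,0],0]]}}

```text
time: 23.15
ee_pos: [532.1, 209.0, 43.9]
tool_rot: [-3.141, 0.004, 1.506]
wrist_force: [-3.7, -12.6, 6.7]
finger_gap: 0.0
grasp_force: 6.2
```

Emit:
{"name": "play_rows", "arguments": {"targets": [[[0,1.2,0],0],[[0.1,1.2,0],0],[[0,1.2,0],0]]}}

```text
time: 23.45
ee_pos: [532.1, 209.0, 43.9]
tool_rot: [-3.14, 0.009, 1.504]
wrist_force: [-6.4, -20.4, 13.4]
finger_gap: 0.004
grasp_force: 10.7
```

Emit:
{"name": "play_rows", "arguments": {"targets": [[[0,1.2,0],0],[[0.1,1.2,0],0],[[0.1,1.2,0],0]]}}

```text
time: 23.75
ee_pos: [532.1, 209.0, 44.0]
tool_rot: [-3.138, 0.014, 1.502]
wrist_force: [-8.8, -29.7, 20.5]
finger_gap: 0.004
grasp_force: 15.3
```

A firm stop at y = 209 after 117 mm of travel. I back off slowly, withdraw and verify.

Emit:
{"name": "play_rows", "arguments": {"targets": [[[0,-4,0],0],[[0,-4,0],0],[[0,-4,0],0],[[-1,-8,0],0],[[-1,-15,0],0],[[-2,-25,0],0],[[-2,-30,5],0],[[-1,-30,15],0],[[-1,-15,30],0],[[0,0,30],0]]}}

```text
time: 24.75
ee_pos: [524.1, 79.8, 124.3]
tool_rot: [-3.14, 0.001, 1.504]
wrist_force: [0.5, -0.2, -0.0]
finger_gap: 0.009
grasp_force: 0.0
```

Emit:
{"name": "play_rows", "arguments": {"targets": [[[0,-30,30],0],[[0,-40,0],0],[[0,-40,0],0],[[0,-30,0],0],[[0,0,0],0],[[0,0,0],0]]}}

```text
time: 25.35
ee_pos: [524.4, -57.1, 154.0]
tool_rot: [3.141, -0.0, 1.506]
wrist_force: [-0.5, 1.2, -0.0]
finger_gap: 0.003
grasp_force: 0.0
```

```bash
python3 - <<'E'
from h import *
import pickle
np.set_printoptions(suppress=True,precision=1)
o,c,T=pickle.load(open("w5.pkl","rb"));print("base -y edge",plane(c,[[283,193.5]],14,T),"red top outer before",plane(c,[[283,167]],65,T))
o=r.get_obs();print(o["ee_pos"],o["wrist_force"])
t=r.read_camera("top");s=r.read_camera("scene")
H,S,V=cv2.split(cv2.cvtColor(t["img"],cv2.COLOR_BGR2HSV))
m=((((H<8)|(H>172))&(S>150)&(V>60)).astype(np.uint8));m[:190]=0;m[245:]=0;m[:,:130]=0;m[:,215:]=0
x=max(cv2.findContours(m,0,1)[0],key=cv2.contourArea);print("red now",cv2.boundingRect(x),cv2.boxPoints(cv2.minAreaRect(plane(t,x.reshape(-1,2),65)[:,:2].astype(np.float32))))
a=np.zeros((600,800,3),np.uint8);a[:300,:400]=cv2.resize(t["img"],(400,300));a[:300,400:]=cv2.resize(s["img"],(400,300))
a[300:,:400]=cv2.resize(t["img"][170:260,105:225],(400,300),interpolation=2);a[300:,400:]=cv2.resize(s["img"][215:335,310:470],(400,300),interpolation=2)
cv2.imwrite("pics/end.png",a)
E
```

```text
base -y edge [[524.3  76.6  14. ]] red top outer before [[526.  105.8  65. ]]
[524.4 -57.1 154. ] [-0.5  1.2 -0. ]
red now (157, 199, 7, 28) [[499.2 220.4]
 [568.1 216.4]
 [568.8 227.7]
 [499.9 231.6]]
```

View pics/end.png

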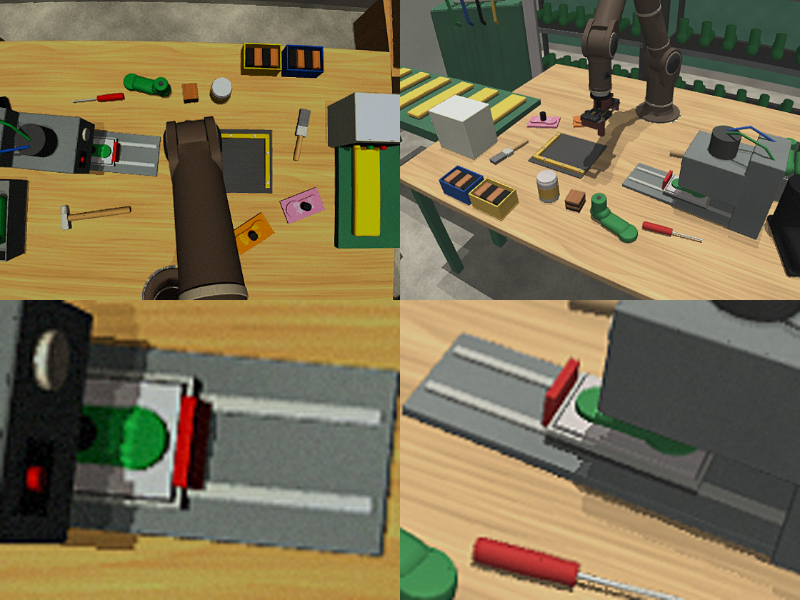

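The final views show the mould flat inside the rim, the tray under the head and the bystanders unmoved. The red plate moved 116–117 mm and met a hard stop. All of the ~30 N there went through the two finger pads (15 N each), so it was the tray's end stop and not the gripper body touching the press. I hand the job in.

```bash
python3 -c "
from workcell import r
print(r.job_done())"
```

```text
the job is handed in; nothing more can be done
None
```

I squared the mould against both fences, set it down flat inside the tray's rim and pushed the tray home under the press head, then handed the job in after about 25 s of robot time; no verdict came back.

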